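# Set the vial feeder's selector lever

### The arm

A 6-joint arm with a two-finger parallel gripper is mounted at the origin on the work surface. World frame = base frame: x ahead of the robot, y to its left, z up, the work surface at z = 0. Lengths are in m, angles in rad, forces in N, time in s.
With the tool pointing down it reaches from about 0.4 to 0.825 m from the base axis. Payload 7 kg.
Tool frame: the origin (TCP) lies midway between the tips of the shut fingers; the grasp point (between the pads) lies 19 mm behind it (robot.hold_point_z is the distance from the TCP to the grasp point, in m); z points along the fingers, y is the line along which they close (so a half turn about z gives the same grasp; the last joint's range is limited). The gripper opens to 85 mm and grips with 20 to 120 N. Pads are 22 mm wide; open, the fingers measure 114 mm over their backs; the gripper's body (76 mm by 85 mm) begins 54 mm behind the grasp point. The pads swing forward as they close: fully open they stand 13 mm farther back than shut.
Start: joints at [1.479, 0.359, 0.012, 0, -1.224, -0.288], TCP at [0.25, 0.627, 0.231] pointing down, gripper open.
Joint ranges: [-3.07, 3.07], [-1.43, 2.12], [-1.02, 1.25], [-3.03, 1.67], [-3.05, -0], [-3.03, 3.03]. Speed limits (rad/s): [2.39, 2.39, 3.01, 3.14, 3.14, 3.14].

### API

Orientations are given as a unit quaternion [x, y, z, w].
In Python, from cell import robot, hand, solver, vision, nets gives the robot as it stands. Calls block until the motion is done:
- robot.move_pose(position, orientation): joint-space move of the TCP to a pose.
- robot.move_linear(position, ori=None, max_speed=0.15, max_force=None): straight line of the TCP; ori=None keeps the orientation; max_speed is the mean speed in m/s. With max_force (N) it stops when the force on the tool has changed by that much, and returns True; else False.
- robot.move_joints(angles): joint-space move.
- hand.move_gripper(opening, grip_force=None): opening from 0.0 (shut) to 1.0 (fully open); grip_force is the grip in N (None keeps the last); returns when the fingers have stopped.
- robot.sleep(seconds).
- solver.ik(position, orientation): joint angles nearest the present ones, or None.
- vision.camera(name): name is "scene" or "top" or "wrist"; returns a dict with "frame" (400x640x3 uint8, blue, green, red), "range_z" (400x640 float32, m along the optical axis (not along the pixel's ray), 0 where there is no reading), "fx", "fy", "cx", "cy" (pixels), "R" (3x3) and "t" (3): a world point X has camera coordinates R X + t; the wrist camera has in their place "mount" (4x4, takes a point from camera to tool coordinates, whose origin is the TCP and whose axes are the flange's). Camera axes: x right, y down, z forward; pixel columns grow to the right and rows downward; lengths in m; the calibration is good to about 2 mm. A picture is of the moment at which its call begins: read the wrist's pose just before it.
A pose or a line that the arm cannot do raises robot.Unreachable and nothing moves.
- robot.hand_in(): hands the job in; it is judged then, once.
Trained networks look in a picture, given as the dict that the camera call returned (one of the last four; its "shot" number tells which), for a name from the list of things; names that differ only in an ending like _2 or _b are one class to them, and where a whole thing is asked for, a point or a joint stands for the part that bears it (a point fixed in the world has none). Each returns a list of dicts, best first, with "conf" (0 to 1); they miss things now and then, are a little off and sometimes report something else, mostly with a low value. They report only what shows in the picture. A call takes as long as a camera call.
- nets.silhouettes(picture, query): "region" (400x640 bool, what is visible of it).
- nets.mark_of(picture, query): "position" ([x, y, z] in m, in the coordinates of the camera as it stood for that picture, good to about 4 mm: a listed point, or the origin of a listed thing).
Readings, each from a call of its own:
- robot.get_time_s(): time.
- robot.get_q(): joint angles.
- robot.get_joint_vel(): joint speeds.
- robot.get_effort(): joint torques, N m.
- robot.get_tool_pos(): TCP position.
- robot.get_tool_rot(): TCP orientation.
- robot.get_force(): force on the tool from outside, world axes, zero at the start.
- robot.get_wrist_torque(): the same for the moment, N m.
- robot.get_grip_width(): opening from 0.0 (shut) to 1.0 (fully open).
- robot.get_finger_force(): force on a finger pad.
Only numpy, scipy, OpenCV 4.12 (cv2) and the standard library are available. Lean on these libraries where they do the work, as an engineer would, in place of code of your own. Each camera call takes 0.05 s, during which the arm holds its last target. There are 200 camera calls.

### The job

Set the vial feeder for its largest vials: push the selector lever out of the middle parking slot, along the cross channel and fully home into the corner slot marked by the largest of the four discs, and leave it there. Push it gently with the fingers only; do not grip the lever or pull it up, and do not disturb the vials and other loose things standing about.

Things in the scene. Friction and masses are not known exactly. Their poses are not given: they have to be found in the camera images.
- feeder: the vial feeder, bolted down: a white housing 240 mm (x) by 300 mm (y), its deck 80 mm above the table, a small vial turntable on its +x side. Origin: centre of the housing, on the table; z up; its x axis points away from the robot, turned by up to 0.4 rad
- gate (a point): centre of the selector gate's top, 109 mm above the feeder's origin, same axes: a flat aluminium plate 140 mm (x) by 160 mm (y) with 16 mm wide cuts: a cross channel along y, 34 mm either way; at each of its ends two corner slots, centred at y = +26 and -26 mm, running to x = +32 and -32 mm; and a parking slot at y = 0 running to x = -32 mm only
- lever: the selector lever, a 10 mm steel rod through the gate with a black ball of 34 mm on top. Origin: its pivot, 40 mm above the feeder's origin; z along the rod, ball centre at 160 mm, gate plate at 65 mm: the ball moves some 2.4 times as far as the rod in the gate. The gate's walls stop it. It stays where it is left; 2 to 5 N at the ball move it. It starts in the parking slot
- knob (a point): centre of the lever's ball. Upright: 200 mm above the table, over the feeder's origin. Fully home in a corner slot: about 58 mm from the origin along the feeder's x, 49 to 62 mm along y, 178 mm above the table. At the ends of the cross channel: 58 to 66 mm along y, 187 mm above the table. In the parking slot: about 45 to 60 mm towards the feeder's -x, 188 mm or more above the table
- shift (a joint): lever angle along the feeder's x (rad): 0 in the cross channel (up to 0.05 of play either way), positive towards +x; the slot ends stop it at about +0.39 and -0.39; a push against a stop should stay under 25 N
- cross (a joint): lever angle along the feeder's y (rad): 0 in the parking slot, positive towards +y; about +0.37 or -0.37 in the corner slots (0.32 to 0.42 with play)
- pull (a joint): how far the lever is pulled up along its rod (m): 0 at rest, up to 0.015; a spring holds it down with 9 N. It must stay down
- disc_largest: the largest of the four plain dark steel discs that mark the corner slots: 28 mm across, 4 mm thick. Each is fixed on the gate plate just outside the end of its own corner slot, 52 mm from the feeder's origin along x and 40 mm along y (either sign); which disc is at which slot varies. Origin: centre of its underside
- disc_second: a like disc, 22 mm across
- disc_third: a like disc, 16 mm across
- disc_smallest: the smallest disc, 10 mm across
- vial_a: a capped glass vial, 22 mm across and 51 mm tall, standing on the feeder's deck 80 mm above the table; a bystander, origin at the centre of its underside
- vial_b: another such vial on the feeder's deck; a bystander, origin at the centre of its underside
- gauge: a steel ring gauge, 34 mm across and 12 mm tall, lying on the feeder's deck; a bystander, origin at the centre of its underside
- vial_c: a third such vial, standing on the table; a bystander, origin at the centre of its underside
- jar: a white jar, 56 mm across and 75 mm tall, on the table; a bystander, origin at the centre of its underside
- driver: a screwdriver, 170 mm long, lying on the table; a bystander, origin at mid-length on its underside
- tweezers: steel tweezers, 120 mm long, lying on the table; a bystander, origin at mid-length on its underside

How it is judged:
By the outcome, as a careful person would: the job done as asked, in the order asked, and still so for the second after the job is handed in, with the robot touching nothing.
It also fails if it takes over 51 s, if anything falls off the work surface, if the arm or the gripper's body presses on something with over 40 N, if the wrist force passes 120 N, or if a joint passes its speed limit or range.

## Working session

There is one attempt and no reset: what is moved stays moved. The work goes in short steps, each a Python script; the robot and the scene stay as the last script left them, time stands still between calls to the robot, and variables do not carry over. Pictures are saved under pics/ and viewed, at most 10 in all, crops included, and the job is handed in when it is done.

```bash
mkdir -p pics; ls
cat > h.py <<'E'
import numpy as np, cv2
from cell import robot, hand, solver, vision, nets
def w(p,c): return np.array(c["R"]).T@(np.array(p)-np.array(c["t"]))
E
python3 - <<'E'
from h import *
np.set_printoptions(precision=4,suppress=True)
for n in ("scene","top"):
    c=vision.camera(n); cv2.imwrite(f"pics/{n}0.png",c["frame"])
    print(n,c["fx"],"cam at",w([0,0,0],c))
    for q in ("feeder","gate","knob","lever","disc_largest","disc_second","disc_third","disc_smallest","vial_a","gauge","jar"):
        print(q,[(round(d["conf"],2),w(d["position"],c).round(4).tolist()) for d in nets.mark_of(c,q)[:4]])
print(robot.get_time_s(),robot.get_tool_rot())
E
```

```text
pics
scene 384.3408372696584 cam at [1.3208 0.2222 1.0283]
feeder [(0.7, [0.5589, 0.0251, -0.0029])]
gate [(0.64, [0.5583, 0.0265, 0.1048])]
knob [(0.69, [0.5027, 0.0487, 0.1871]), (0.3, [0.6199, 0.0475, 0.1045])]
lever []
disc_largest [(0.55, [0.5263, 0.0801, 0.1103])]
disc_second [(0.38, [0.6198, 0.0505, 0.1069])]
disc_third []
disc_smallest []
vial_a [(0.54, [0.4284, -0.4404, -0.0027]), (0.45, [0.6001, -0.1145, 0.0803]), (0.39, [0.53, 0.1632, 0.0768])]
gauge [(0.62, [0.6346, 0.1219, 0.0812]), (0.49, [0.5026, 0.0487, 0.1845])]
jar [(0.78, [0.591, -0.4219, -0.0023]), (0.25, [0.3756, 0.4171, -0.0033])]
top 469.2300245099074 cam at [ 0.4331 -0.069   1.672 ]
feeder [(0.58, [0.5536, 0.0295, 0.0018])]
gate [(0.94, [0.5568, 0.0227, 0.108])]
knob [(0.59, [0.5018, 0.0468, 0.1906])]
lever [(0.5, [0.5558, 0.0273, 0.0373]), (0.41, [0.5565, 0.022, 0.1055])]
disc_largest [(0.7, [0.5556, 0.0299, -0.0013]), (0.55, [0.5192, 0.0775, 0.1091])]
disc_second [(0.6, [0.6185, 0.0405, 0.109])]
disc_third [(0.37, [0.424, -0.4405, 0.0015]), (0.15, [0.6036, -0.1141, 0.0816])]
disc_smallest []
vial_a [(0.63, [0.5247, 0.1615, 0.0789]), (0.44, [0.6002, -0.1126, 0.0838]), (0.39, [0.424, -0.4422, 0.0005])]
gauge [(0.46, [0.6342, 0.1238, 0.0764])]
jar [(0.71, [0.5871, -0.4248, 0.0034])]
1.2 [ 0.982  -0.1887  0.      0.    ]
```

Run:
```python
import cv2
a=cv2.imread("pics/scene0.png");b=cv2.imread("pics/top0.png")
from h import *
c=vision.camera("top"); s=vision.camera("scene")
def px(p,c):
    q=np.array(c["R"])@np.array(p)+np.array(c["t"]); return int(c["fx"]*q[0]/q[2]+c["cx"]),int(c["fy"]*q[1]/q[2]+c["cy"])
P=[.557,.025,.109]
out=[]
for im,cam,h in((a,s,50),(b,c,55)):
    u,v=px(P,cam);print(u,v)
    out.append(cv2.resize(im[v-h:v+h,u-h:u+h],(400,400),interpolation=2))
cv2.imwrite("pics/crop0.png",np.hstack(out))
```

```text
341 207
292 192
```

View pics/crop0.png

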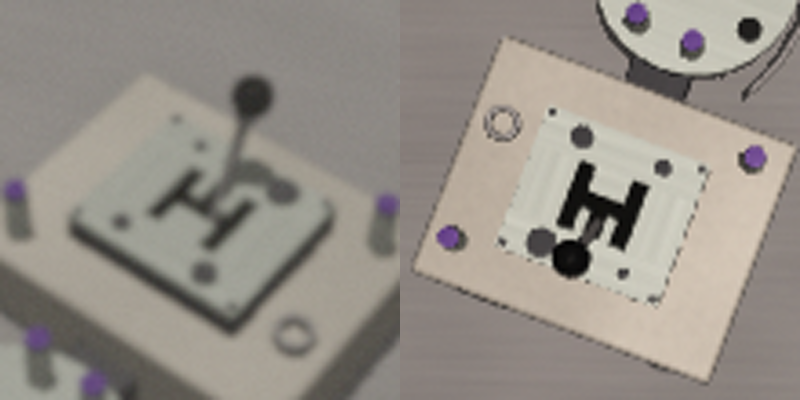

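View pics/scene0.png

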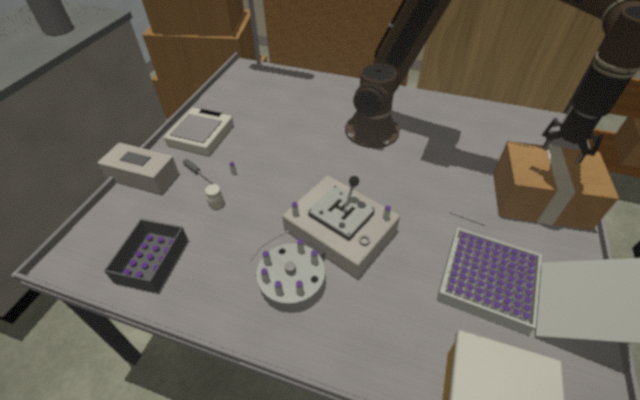

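The largest disc is at the −x,+y corner: crop pixel (540,242) in the top view, about 30 px across, against about 24 px for the one at (582,136). The lever leans to −x, in the parking slot. I'll confirm this from close up with the wrist camera on the way in.

```bash
cat >> h.py <<'E'
YAW=-0.367; C=np.array([.5575,.0245])
def quat(a): return [np.cos(a/2),np.sin(a/2),0,0]
def F(x,y,z):
    c,s=np.cos(YAW),np.sin(YAW); return [C[0]+c*x-s*y, C[1]+s*x+c*y, z]
def loc(p):
    c,s=np.cos(YAW),np.sin(YAW); d=np.array(p)[:2]-C; return np.round([c*d[0]+s*d[1],-s*d[0]+c*d[1],p[2]],4)
def wristcam():
    from scipy.spatial.transform import Rotation as Ro
    p,q=robot.get_tool_pos(),robot.get_tool_rot(); c=vision.camera("wrist")
    T=np.eye(4);T[:3,:3]=Ro.from_quat(q).as_matrix();T[:3,3]=p
    c["T"]=T@np.array(c["mount"]); return c
def ww(p,c): return (c["T"]@np.append(p,1))[:3]
E
python3 - <<'E'
from h import *
t=robot.get_tool_pos()
robot.move_linear([t[0],t[1],.32])
robot.move_pose(F(-.13,0,.36),quat(YAW))
c=wristcam(); cv2.imwrite("pics/w1.png",c["frame"])
for q in ("feeder","gate","knob","disc_largest","disc_second","disc_third","disc_smallest","vial_a","gauge"):
    print(q,[(round(d["conf"],2),loc(ww(d["position"],c)).tolist()) for d in nets.mark_of(c,q)[:3]])
print(c["T"].round(3),robot.get_q(),robot.get_time_s())
for a in (YAW,YAW+1.57,YAW-1.57):
  for p in ((-.12,0,.19),(0,-.06,.19),(.06,.06,.19)):print(a,p,solver.ik(F(*p),quat(a)))
E
```

```text
feeder [(0.88, [-0.0031, 0.0039, -0.0054])]
gate [(0.68, [-0.0021, 0.0054, 0.1058])]
knob [(0.92, [-0.0577, 0.0023, 0.1862]), (0.75, [-0.005, 0.0081, 0.0374])]
disc_largest [(0.94, [-0.057, 0.0439, 0.1066]), (0.15, [-0.0527, -0.0383, 0.1099])]
disc_second []
disc_third []
disc_smallest [(0.53, [-0.0521, -0.0366, 0.1126])]
vial_a [(0.68, [-0.0862, 0.1218, 0.0815]), (0.17, [-0.0542, -0.0373, 0.1124])]
gauge [(0.91, [0.0315, 0.1179, 0.0823]), (0.74, [-0.3199, 0.3057, 0.0015])]
[[-0.359 -0.889 -0.284  0.509]
 [-0.933  0.343  0.109  0.044]
 [ 0.001  0.304 -0.953  0.503]
 [ 0.     0.     0.     1.   ]] [ 6.10779017e-01 -1.01554849e-01 -2.40109223e-01 -4.32738845e-06
 -1.43231667e+00  5.93120580e-01] 4.65
-0.367 (-0.12, 0, 0.19) [ 0.5902032   0.01545794 -0.52121236  0.         -1.03412603  0.61359312]
-0.367 (0, -0.06, 0.19) [ 0.30659706  0.16426198 -0.35238177  0.         -1.05415257  0.89719927]
-0.367 (0.06, 0.06, 0.19) [ 0.39806978  0.32595186 -0.13310767  0.         -1.1117368   0.80572655]
1.203 (-0.12, 0, 0.19) [ 0.5902032   0.01545794 -0.52121236  0.         -1.03412603  2.18359312]
1.203 (0, -0.06, 0.19) [ 0.30659706  0.16426198 -0.35238177  0.         -1.05415257  2.46719927]
1.203 (0.06, 0.06, 0.19) [ 0.39806978  0.32595186 -0.13310767  0.         -1.1117368   2.37572655]
-1.937 (-0.12, 0, 0.19) [ 0.5902032   0.01545794 -0.52121236  0.         -1.03412603 -0.95640688]
-1.937 (0, -0.06, 0.19) [ 0.30659706  0.16426198 -0.35238177  0.         -1.05415257 -0.67280073]
-1.937 (0.06, 0.06, 0.19) [ 0.39806978  0.32595186 -0.13310767  0.         -1.1117368  -0.76427345]
```

View pics/w1.png

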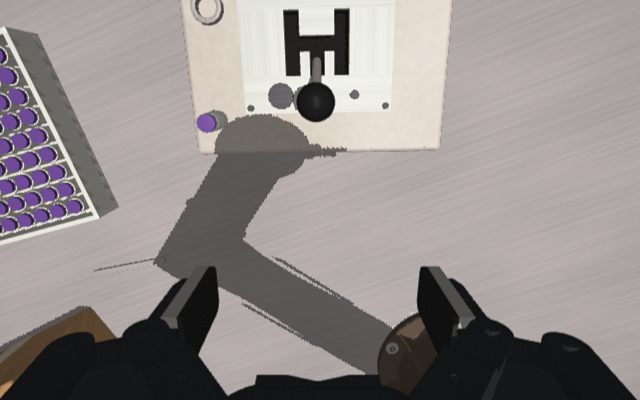

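Confirmed: the largest disc (pixel 281,96, ~26 px, local −x,+y) lies left of the ball (316,102), and the smallest (354,94) is on the −y side. The housing's edge shows the yaw is nearer −0.345, so I'm correcting that. First push: +x, out of the parking slot.

```bash
sed -i 's/^YAW=.*/YAW=-0.345; C=np.array([.557,.0265])/' h.py
python3 - <<'E'
from h import *
hand.move_gripper(0.0)
robot.move_pose(F(-.13,.001,.23),quat(YAW))
robot.move_linear(F(-.13,.001,.172))
print("f0",robot.get_force())
print(robot.move_linear(F(-.026,.001,.172),max_speed=.05,max_force=14))
print(loc(robot.get_tool_pos()),robot.get_force(),robot.get_time_s())
for n in("top","scene"):
    c=vision.camera(n)
    for q in("knob","gate"): print(q,[(round(d["conf"],2),loc(w(d["position"],c)).tolist()) for d in nets.mark_of(c,q)[:2]])
    cv2.imwrite(f"pics/{n}2.png",c["frame"])
cv2.imwrite("pics/s2.png",cv2.resize(c["frame"][120:280,240:440],(800,640))[:600])
E
```

```text
f0 [ 0.272466    0.49205857 -0.29182749]
False
[-0.0261  0.001   0.172 ] [-1.6505472   0.81065684  0.42289195] 8.7667
knob []
gate [(0.78, [-0.0, -0.002, 0.1073])]
knob [(0.46, [-0.0005, -0.0005, 0.1946])]
gate [(0.93, [-0.002, 0.0007, 0.1052])]
```

View pics/s2.png

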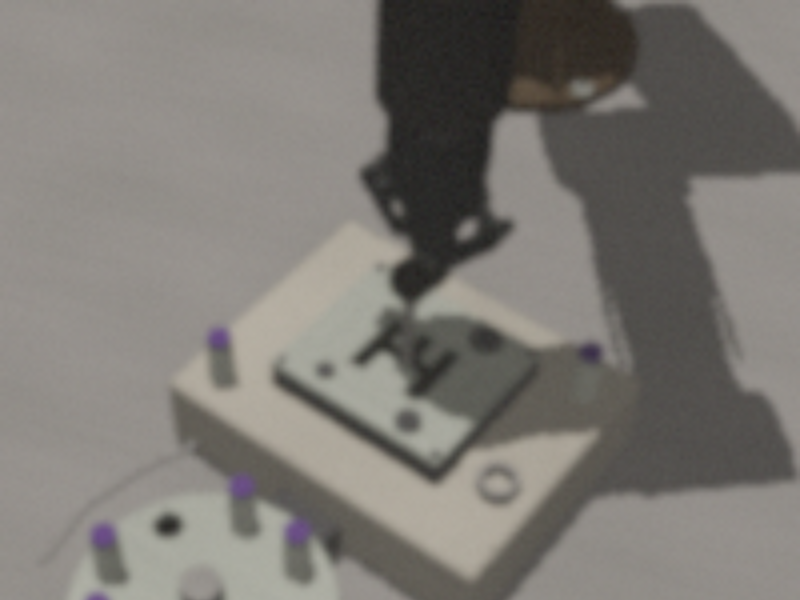

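The ball (410,278 in the crop) now stands upright over the gate centre at local (0,0,0.195). Next push: +y along the channel.

Run:
```python
from h import *
robot.move_linear(F(-.06,.001,.172))
robot.move_linear(F(-.06,.001,.25))
robot.move_pose(F(0,-.075,.25),quat(YAW-np.pi/2))
robot.move_linear(F(0,-.075,.172))
print("f0",robot.get_force())
print(robot.move_linear(F(0,.033,.172),max_speed=.05,max_force=14))
print(loc(robot.get_tool_pos()),robot.get_force(),robot.get_time_s())
robot.move_linear(F(0,-.03,.172))
robot.move_linear(F(-.02,-.06,.26))
robot.move_pose(F(-.02,-.08,.26),quat(YAW))
for n in("top","scene","wrist"):
    c=vision.camera(n) if n!="wrist" else wristcam()
    for q in("knob","gate"): print(q,[(round(d["conf"],2),loc((ww if n=="wrist" else w)(d["position"],c)).tolist()) for d in nets.mark_of(c,q)[:2]])
    cv2.imwrite(f"pics/{n}3.png",c["frame"])
a=cv2.resize(cv2.imread("pics/top3.png")[137:247,237:347],(400,400));b=cv2.resize(cv2.imread("pics/scene3.png")[147:267,281:401],(400,400))
cv2.imwrite("pics/c3.png",np.hstack([a,b]))
```

```text
f0 [ 0.36999414 -0.61070922  1.02130874]
False
[0.     0.0329 0.172 ] [-0.54522132 -0.26033174 -1.31455107] 14.325
knob [(0.54, [-0.0011, 0.0584, 0.1865])]
gate [(0.85, [-0.0022, -0.0029, 0.107]), (0.39, [0.1783, -0.4172, 0.006])]
knob [(0.55, [-0.0008, 0.0593, 0.1846]), (0.29, [0.0357, -0.4821, -0.0027])]
gate [(0.68, [-0.0007, 0.0035, 0.1047])]
knob [(0.68, [0.0001, 0.0599, 0.1868])]
gate [(0.69, [-0.0021, 0.0007, 0.1043])]
```

View pics/c3.png

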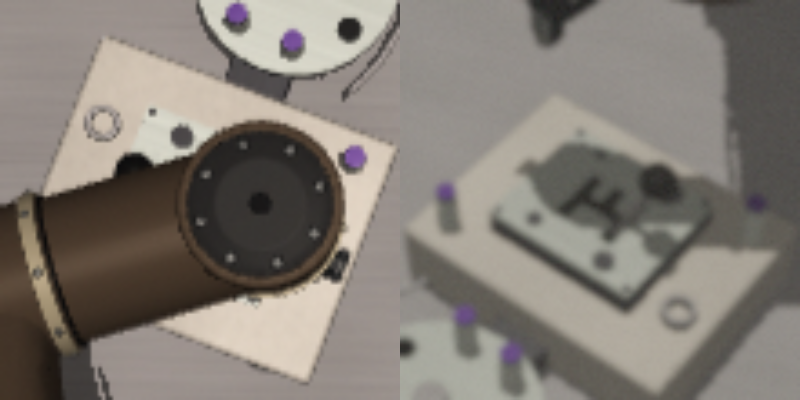

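The ball is now at local (0, 0.059, 0.186), at the +y end of the channel (pixel 658,182 in the right-hand crop). Next push: −x into the corner slot, from the +x side.

Run:
```python
from h import *
robot.move_linear(F(.03,-.03,.28))
robot.move_linear(F(.085,.057,.28))
robot.move_linear(F(.085,.057,.163))
print("f0",robot.get_force())
print(robot.move_linear(F(0,.057,.163),max_speed=.05,max_force=12))
print(robot.move_linear(F(-.037,.057,.163),max_speed=.025,max_force=11))
print(loc(robot.get_tool_pos()),robot.get_force(),robot.get_time_s())
robot.move_linear(F(.03,.057,.163))
robot.move_linear(F(.03,.057,.26))
robot.move_linear(F(-.02,-.12,.32),max_speed=.25)
for n in("top","scene","wrist"):
    c=vision.camera(n) if n!="wrist" else wristcam()
    for q in("knob","gate"): print(q,[(round(d["conf"],2),loc((ww if n=="wrist" else w)(d["position"],c)).tolist()) for d in nets.mark_of(c,q)[:2]])
    cv2.imwrite(f"pics/{n}4.png",c["frame"])
a=cv2.resize(cv2.imread("pics/top4.png")[137:247,237:347],(400,400));b=cv2.resize(cv2.imread("pics/scene4.png")[147:267,281:401],(400,400))
cv2.imwrite("pics/c4.png",np.hstack([a,b]));print(robot.get_time_s())
```

```text
f0 [ 0.75853127  0.57421091 -0.05445158]
False
True
[-0.0288  0.0569  0.1629] [ 4.33749736 -2.77128338 -0.26543735] 22.9
knob []
gate [(0.61, [-0.0001, -0.0026, 0.1054])]
knob [(0.52, [-0.0595, 0.0582, 0.1735]), (0.23, [-0.0488, 0.0381, 0.1092])]
gate [(0.95, [-0.0009, 0.0038, 0.1035])]
knob [(0.56, [-0.0553, 0.0611, 0.1764])]
gate [(0.96, [-0.0003, 0.0019, 0.1056])]
25.6167
```

View pics/c4.png

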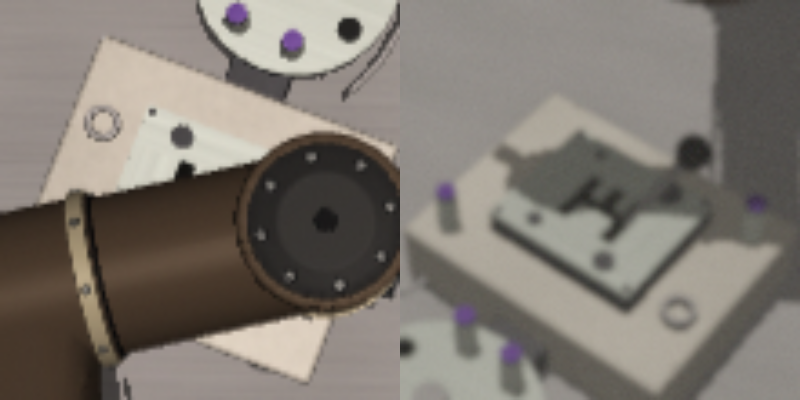

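View pics/wrist4.png

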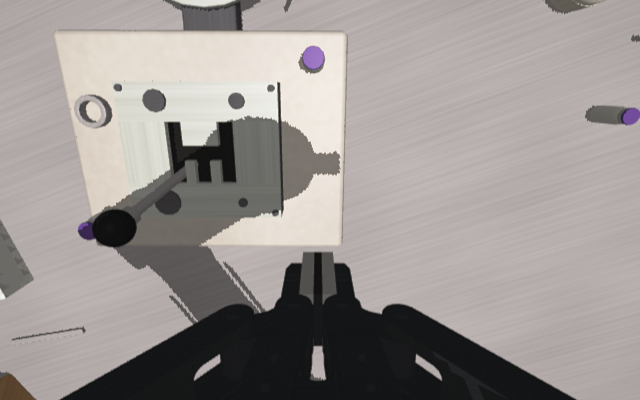

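The lever is in the correct corner slot: ball at local (−0.057, 0.059, 0.177), and the push stopped on a force rise. A second, slightly firmer push (still under 25 N) will show whether it is fully home.

Run:
```python
from h import *
robot.move_linear(F(.03,.057,.26),max_speed=.25)
robot.move_linear(F(.02,.057,.163))
print(robot.move_linear(F(-.02,.057,.163),max_speed=.05,max_force=12))
print(robot.move_linear(F(-.037,.057,.163),max_speed=.02,max_force=16))
print(loc(robot.get_tool_pos()),robot.get_force())
robot.move_linear(F(.03,.057,.163))
robot.move_linear(F(.03,.057,.26))
robot.move_linear(F(-.1,-.16,.36),max_speed=.25)
for n in("top","scene","wrist"):
    c=vision.camera(n) if n!="wrist" else wristcam()
    for q in("knob","vial_a","gauge"): print(q,[(round(d["conf"],2),loc((ww if n=="wrist" else w)(d["position"],c)).tolist()) for d in nets.mark_of(c,q)[:3]])
    cv2.imwrite(f"pics/{n}5.png",c["frame"])
print(robot.get_time_s())
```

```text
False
True
[-0.0291  0.0569  0.1629] [ 5.64905253 -3.4211985  -1.3513395 ]
knob [(0.73, [0.1824, -0.4185, 0.0049]), (0.71, [-0.0542, 0.056, 0.1747])]
vial_a [(0.61, [0.0887, -0.1182, 0.0815]), (0.59, [0.0327, -0.4857, -0.0018]), (0.47, [0.0012, -0.0069, 0.1079])]
gauge [(0.67, [-0.0751, 0.1137, 0.0813]), (0.57, [0.0387, 0.1137, 0.0782]), (0.17, [0.1823, -0.4185, 0.0045])]
knob [(0.68, [-0.0581, 0.059, 0.1731])]
vial_a [(0.6, [0.0904, -0.1201, 0.081]), (0.59, [-0.07, 0.119, 0.0755]), (0.56, [0.0364, -0.4835, -0.0031])]
gauge [(0.41, [0.0414, 0.1185, 0.0822])]
knob [(0.78, [-0.0555, 0.0605, 0.1779])]
vial_a [(0.82, [-0.0808, 0.119, 0.0787]), (0.64, [0.0314, -0.4836, 0.0041])]
gauge [(0.64, [0.039, 0.1134, 0.0813])]
32.0667
```

View pics/wrist5.png

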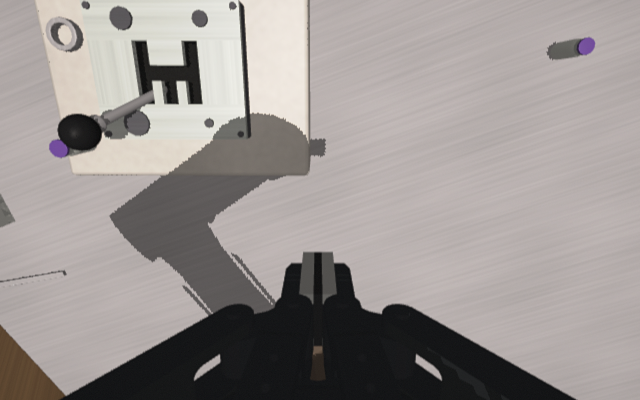

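The second push stopped at the same place (TCP −0.0291 against −0.0288), so the lever is against the slot's end. The ball (80,132) leans out past the largest disc (137,123). The vials and gauge stand where they were, and the arm is clear.

```bash
python3 -c "
from h import *
print(robot.hand_in())"
```

```text
the job is handed in; nothing more can be done
None
```

I pushed the selector lever fully home into the corner slot marked by the largest disc (−x, +y corner) and handed the job in at about 32 s; a second push stopped at the same place, and the vials and gauge on the deck were not disturbed.

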